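# Offer the orange from the fruit caddy

### The arm

A 6-joint arm with a two-finger parallel gripper is mounted at the origin on the work surface. World frame = base frame: x ahead of the robot, y to its left, z up, the work surface at z = 0. Lengths are in m, angles in rad, forces in N, time in s.
With the tool pointing down it reaches from about 0.35 to 0.775 m from the base axis. Payload 7.3 kg.
Tool frame: the origin (TCP) lies midway between the tips of the shut fingers; the grasp point (between the pads) lies 19 mm behind it (tcp_to_grasp is the distance from the TCP to the grasp point, in m); z points along the fingers, y is the line along which they close (so a half turn about z gives the same grasp; the last joint's range is limited). The gripper opens to 92 mm and grips with 3 to 60 N. Pads are 19 mm wide; open, the fingers measure 130 mm over their backs; the gripper's body (75 mm by 190 mm) begins 47 mm behind the grasp point.
Start: joints at [-1.464, 0.342, 1.524, -0, 1.275, -0.146], TCP at [0.131, -0.508, 0.227] pointing down, gripper open.
Joint ranges: [-2.53, 2.53], [-0.77, 2.02], [0.04, 2.7], [-1, 4.14], [0.28, 2.66], [-3.11, 3.11]. Speed limits (rad/s): [2.57, 2.57, 3.14, 3.14, 3.14, 3.14].

### API

Orientations are given as [roll, pitch, yaw] about the fixed x, y, z axes, in that order (R = Rz(yaw) Ry(pitch) Rx(roll)).
In Python, from cell import observe, read_camera, calibration, hand_in, tcp_to_grasp gives the robot as it stands.
- The arm moves only by the tool send_rows, never from a script. Its argument "targets" is a list of rows, each a list of 5 numbers: the opening, from 0 (shut) to 1 (fully open), then the shift along the world's x, y, z in m, then the turn about the world's z in rad. A call has 1 to 5 rows; each row shifts and turns the commanded pose from where the row before left it; what a row does not reach is not made up. A row lasts 1/10 s, in which the tool goes at most 50 mm and 8.59 degrees, less where a joint would pass 70% of its speed; a pose out of reach is approached as far as the arm can. A call is refused whole if a number of a shift passes 0.05 or a number of a turn 0.15, either way. A call with a gripper value outside its range is refused whole. The fingers move at their own pace and stop on an object; "grip_force" is the grip in N (left out, the last holds). Time passes only in rows, so rows that do not move let the fingers close. It gives the time, the measured TCP pose, the force, the opening and the grip force at its end, in the units of the state.
- observe(): the state, without advancing time (a new reading comes with each control period).
- read_camera(name): name is "side" or "top"; returns (picture, depth): 400x640x3 uint8, red, green, blue; 400x640 float32, m along the optical axis (not along the pixel's ray), 0 where there is no reading.
- calibration(name): a dict with "intrinsics" (3x3 intrinsics, pixels), "world_to_cam" (4x4, takes a point from world to camera coordinates). Camera axes: x right, y up, looking along -z (the intrinsics and any distortion apply to the point x, -y, -z); pixel columns grow to the right and rows downward; lengths in m; the calibration is good to about 2 mm. A picture is of the moment at which its call begins. calibration takes no time and is no camera call.
- hand_in(): hands the job in; it is judged then, once.
The state is a dict: "time": time; "qpos": joint angles; "qvel": joint speeds; "joint_efforts": joint torques, N m; "tool_pos": TCP position; "tool_rot": TCP orientation; "contact_force": force on the tool from outside, world axes, zero at the start; "torque": the same for the moment, N m; "opening": finger opening in m; "grip_force": force on a finger pad.
Only numpy, scipy, OpenCV 4.12 (cv2) and the standard library are available. Lean on these libraries where they do the work, as an engineer would, in place of code of your own. Each camera call takes 0.05 s, during which the arm holds its last target. There are 200 camera calls.

### The job

Pick the long white fruit caddy up by its wooden handle, bring it over the grey place mat and offer the orange there: roll the orange from the end of the caddy to its middle, under the handle, and keep it there for at least six seconds while you hold the caddy level and in the air above the middle of the mat. Never let the orange leave the caddy and leave the other tableware alone; the program finishes while still holding the caddy up with the orange resting in the middle.

Things in the scene. Friction and masses are not known exactly. Their poses are not given: they have to be found in the camera images.
- tray: the fruit caddy: a white plastic trough, 340 mm long (its y), 108 mm wide (x), about 0.45 kg. Origin at the middle of its underside, z up. Side walls 38 mm high; end walls 50 mm high, inner faces at y = -160 and +160 mm. A bow handle stands over its middle on two posts 6 mm thick at x = -51 and +51 mm; the orange passes freely under it
- tray_handle (a point): centre of the caddy's wooden crossbar, 140 mm above its underside. The bar runs along the caddy's x (96 mm free between the posts), is 14 mm thick along y and 30 mm high (z 125 to 155 mm). Pinch it from above across its thickness, fingers closing along the caddy's y
- tray_mid (a point): bottom of the trough's floor at the caddy's middle (x = y = 0, z = 15 mm). The floor is a shallow V groove, sides rising 0.10 rad from x = 0, so the orange rolls along y only. Lengthwise it is crowned to drain: highest here, falling to both ends as an arc of 1.8 m radius (slope y / 1.8 m), so with the caddy level the orange runs away from the middle (time constant 0.5 s) and must be balanced
- orange_center (a point): centre of the big orange: solid ball, radius 42 mm, about 0.28 kg, at rest at the start against the end wall at the caddy's +y end (y = +118 mm); in the middle it is at x = y = 0, z = 57 mm of the caddy's frame. Along the caddy it accelerates 7.0 m/s2 per rad of slope (and -0.71 times the caddy's own acceleration); rolling resistance equals about 0.015 rad of slope (0.01 to 0.02)
- mat: the place mat, a thin grey slab fixed to the worktop, 240 mm (its x) by 200 mm (its y), 3 mm thick; origin at the centre of its underside
- plates: bystander: stack of four green toddler plates, 170 mm across, 40 mm high, origin under its centre
- mug: bystander: white ceramic mug, 80 mm across, 90 mm high, origin under its centre
- bowl: bystander: steel bowl, 170 mm across, 65 mm high, origin under its centre
- snackbox: bystander: blue snack container with clip lid, 118 x 180 mm, 72 mm high, origin under its centre
Not all that is in view belongs to the job. There is more than one size of the part that bears orange_center; the job needs the middle-sized.

How it is judged:
On the way, in this order (a step that is already met when the one before it is completed fails the run):
1. the caddy is lifted clear of the worktop (height (world z) of tray above 0.025 m), for 0.1 s.
2. the caddy is held level in the air over the mat with the orange kept in its middle for six seconds (height (world z) of tray above 0.03 m and horizontal distance between tray and mat below 0.07 m and angle between tray's own z axis and vertical below 0.16 rad and y of orange_center in the frame of tray between -0.04 and 0.04 m), for 6 s.
At the end, for the whole second after the job is handed in: The gripper holds the caddy 30 to 300 mm above the worktop, its centre within 70 mm of the mat's centre and tilted less than 0.16 rad, with the orange in the trough within 65 mm of the caddy's middle (the stage before asks for within 40 mm, kept up for six seconds) (height (world z) of tray between 0.03 and 0.3 m and horizontal distance between tray and mat below 0.07 m and angle between tray's own z axis and vertical below 0.16 rad and contact force between the fingers and tray above 2 N and y of orange_center in the frame of tray between -0.065 and 0.065 m and z of orange_center in the frame of tray between 0.04 and 0.075 m); the arm keeps its last pose, push and grip.
It fails at once if the orange leaves the caddy (z of orange_center in the frame of tray below 0.03 m or z of orange_center in the frame of tray above 0.095 m or distance between orange_center and tray above 0.175 m).
It fails at once if the caddy is tipped (angle between tray's own z axis and vertical above 0.45 rad).
It fails at once if other tableware is disturbed (distance of any of plates, mug, bowl, snackbox from where it was at the start of the episode above 0.03 m).
It also fails if it takes over 59 s, if anything falls off the work surface, if the arm or the gripper's body presses on something with over 40 N, if the wrist force passes 120 N, or if a joint passes its speed limit or range.

## Working session

There is one attempt and no reset: what is moved stays moved. The work goes in short steps, Python scripts to look and compute and a tool call to move; the robot and the scene stay as the last step left them, time stands still between calls to the robot, and variables do not carry over. Pictures are saved under pics/ and viewed, at most 10 in all, crops included, and the job is handed in when it is done.

Besides the shell and the picture viewer there is one more tool, called as name([rows], argument=value, ...), one row to a line, values as JSON. send_rows: Moves the arm, as the interface text tells. Its arguments: {"type":"object","properties":{"targets":{"type":"array","items":{"type":"array","items":{"type":"number"}}},"grip_force":{"type":"number"}},"required":["targets"]}

```bash
mkdir -p pics; ls
cat > h.py <<'E'
import numpy as np, cv2
from cell import observe, read_camera, calibration, hand_in, tcp_to_grasp
def proj(c,P):
    P=np.atleast_2d(P); q=(c['world_to_cam']@np.c_[P,np.ones(len(P))].T)[:3].T
    p=np.c_[q[:,0],-q[:,1],-q[:,2]]@np.array(c['intrinsics']).T
    return p[:,:2]/p[:,2:]
def ray(c,uv):
    uv=np.atleast_2d(uv).astype(float); d=np.c_[uv,np.ones(len(uv))]@np.linalg.inv(c['intrinsics']).T
    d=d*[1,-1,-1]; R=np.array(c['world_to_cam'])[:3,:3]; t=np.array(c['world_to_cam'])[:3,3]
    return -R.T@t, d@R
def plane(c,uv,z):
    o,d=ray(c,uv); return o+d*((z-o[2])/d[:,2])[:,None]
def cloud(c,dep):
    v,u=np.mgrid[:dep.shape[0],:dep.shape[1]]; o,d=ray(c,np.c_[u.ravel(),v.ravel()])
    return (o+d*dep.ravel()[:,None]).reshape(*dep.shape,3)
E
python3 - <<'E'
from h import *
for n in ('top','side'):
    p,d=read_camera(n); cv2.imwrite(f'pics/{n}0.png',p[...,::-1]); np.savez(f'{n}0.npz',p=p,d=d)
    c=calibration(n); print(n,{k:np.round(v,4).tolist() if not isinstance(v,str) else v for k,v in c.items()}); print((d>0).mean())
print(observe(),tcp_to_grasp)
E
```

```text
pics
top {'intrinsics': [[372.6862, 0.0, 319.6918], [0.0, 372.6862, 200.8736], [0.0, 0.0, 1.0]], 'world_to_cam': [[-0.0034, -0.9998, 0.0213, 0.0848], [0.9862, 0.0002, 0.1658, -0.6079], [-0.1658, 0.0216, 0.9859, -1.1041], [0.0, 0.0, 0.0, 1.0]]}
0.99596875
side {'intrinsics': [[454.3629, 0.0, 324.4138], [0.0, 454.3629, 199.7182], [0.0, 0.0, 1.0]], 'world_to_cam': [[-0.9754, -0.2197, 0.0187, 0.614], [0.1235, -0.4743, 0.8717, -0.1145], [-0.1826, 0.8525, 0.4898, -1.3778], [0.0, 0.0, 0.0, 1.0]]}
0.9960234375
{'time': 0.1, 'qpos': array([-1.46398513e+00,  3.42658085e-01,  1.52484827e+00, -2.16124853e-05,
        1.27537866e+00, -1.46027746e-01]), 'qvel': array([ 2.42236281e-03, -2.25164744e-03, -3.54644950e-03, -3.32160417e-04,
        2.52625753e-04,  1.92822467e-06]), 'joint_efforts': array([ 2.43562783e-03, -4.32004344e+01, -2.44694299e+01,  7.21784472e-02,
        5.25608927e-02, -3.63082449e-05]), 'tool_pos': array([ 0.13129683, -0.50798298,  0.22613739]), 'tool_rot': array([-3.14031103e+00, -1.67603170e-04,  2.52845145e-01]), 'contact_force': array([ 0.54510117,  0.103806  , -0.921195  ]), 'torque': array([-0.01156136, -0.02194824,  0.01770095]), 'grip_force': 0.0, 'opening': 0.09193029730191928} 0.0188
```

View pics/top0.png

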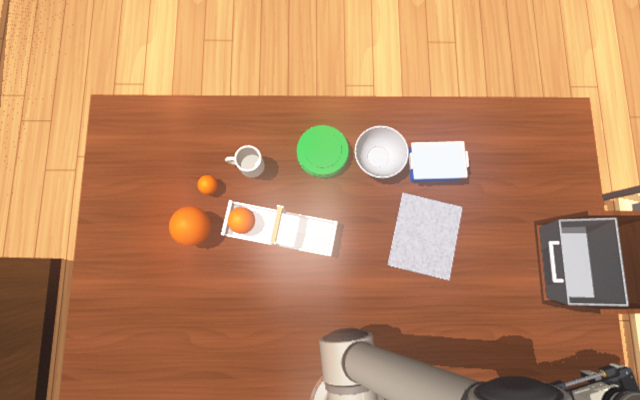

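View pics/side0.png

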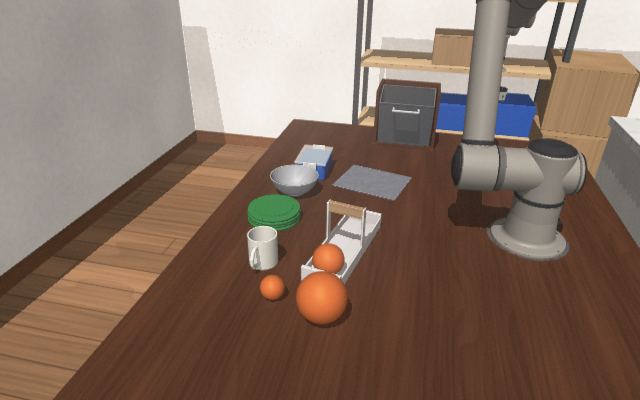

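The top view shows three oranges: a small one at (207,185), a large one at (189,226), and one in the caddy at (241,220). The one in the caddy is middle-sized and rests at the caddy's left (+y) end, so it fits the description. The wooden bar is at (279,225) and the mat at (425,237). The side view agrees: orange (329,258), bar (347,210), mat (372,182). I'll measure now and make one confirming crop.

```bash
cat >> h.py <<'E'
from scipy.optimize import least_squares
def sphere(Q,r=None):
    A=np.c_[2*Q,np.ones(len(Q))]; s=np.linalg.lstsq(A,(Q**2).sum(1),rcond=None)[0]; c=s[:3]; R=np.sqrt(s[3]+c@c)
    f=least_squares(lambda x:np.linalg.norm(Q-x[:3],axis=1)-(x[3] if r is None else r),np.r_[c,R] if r is None else c,loss='soft_l1',f_scale=.002)
    return f.x
def orange_mask(p):
    h=cv2.cvtColor(p,cv2.COLOR_RGB2HSV); return cv2.inRange(h,(4,200,110),(16,255,255))
E
python3 - <<'E'
from h import *
D={n:np.load(f'{n}0.npz') for n in('top','side')}
for n in D:
    p,d=D[n]['p'],D[n]['d']; c=calibration(n); W=cloud(c,d)
    k,l,st,ce=cv2.connectedComponentsWithStats(orange_mask(p))
    for i in range(1,k):
        if st[i,4]>60:
            m=cv2.erode((l==i).astype(np.uint8),np.ones((3,3)))>0
            if m.sum()>30: print(n,'orange',ce[i].round(1),st[i].tolist(),sphere(W[m]).round(4))
    # bar: points at z .12-.165 near caddy ; walls
    z=W[...,2]; h=cv2.cvtColor(p,cv2.COLOR_RGB2HSV)
    box=(slice(190,265),slice(215,345)) if n=='top' else (slice(195,290),slice(295,390))
    B=W[box].reshape(-1,3); hh=h[box].reshape(-1,3)
    b=B[(B[:,2]>.126)&(B[:,2]<.17)]; print(n,'bar',len(b),b.mean(0).round(4),b.min(0).round(3),b.max(0).round(3))
    w=B[(B[:,2]>.008)&(B[:,2]<.06)&(hh[:,1]<60)&(hh[:,2]>120)]
    print('tray rect',len(w),cv2.minAreaRect(w[:,:2].astype(np.float32)), w[:,2].max())
    box=(slice(180,290),slice(375,475)) if n=='top' else (slice(155,210),slice(320,425))
    m=np.zeros(z.shape,bool); m[box]=1; m&=(h[...,1]<60)&(h[...,2]>80)&(z<.03)
    print('mat',m.sum(),cv2.minAreaRect(W[m][:,:2].astype(np.float32)),np.median(W[m][:,2]))
    if n=='top':
        for nm,s in dict(mug=(150,175,236,264),bowl=(135,175,358,405),snack=(145,178,413,466),plates=(135,170,302,345)).items():
            q=W[s[0]:s[1],s[2]:s[3]].reshape(-1,3); q=q[q[:,2]>.03]; print(nm,q.mean(0).round(3),q.max(0).round(3))
im=cv2.imread('pics/top0.png')[165:265,170:350]; cv2.imwrite('pics/crop0.png',cv2.resize(im,None,fx=4,fy=4,interpolation=cv2.INTER_CUBIC))
E
```

```text
top orange [207.6 184.5] [198, 175, 18, 19, 177] [0.6631 0.4375 0.0398 0.0256]
top orange [186.  223.7] [169, 208, 35, 35, 635] [0.5315 0.4758 0.0654 0.0561]
top bar 241 [0.5251 0.2072 0.1539] [0.473 0.189 0.129] [0.579 0.226 0.161]
tray rect 3062 ((0.5268489718437195, 0.20863448083400726), (0.3402194380760193, 0.10820373147726059), 78.82324981689453) 0.058682472583603706
mat 4799 ((0.5457518100738525, -0.2643370032310486), (0.20371931791305542, 0.3260727822780609), 76.12422180175781) 0.004286413743849415
mug [0.726 0.302 0.072] [0.772 0.341 1.188]
bowl [ 0.764 -0.127  0.051] [0.829 0.109 1.188]
snack [ 0.729 -0.286  0.077] [0.784 0.109 1.188]
plates [0.768 0.073 0.044] [0.828 0.14  1.188]
side bar 456 [0.5245 0.2127 0.1441] [0.471 0.187 0.126] [0.579 0.229 0.158]
tray rect 1952 ((0.5254116654396057, 0.2093893140554428), (0.3427029550075531, 0.10970677435398102), 78.79530334472656) 0.059820372124227084
mat 1664 ((0.5292582511901855, -0.2629242539405823), (0.21836240589618683, 0.29381898045539856), 75.531005859375) 0.0037663111957446094
```

View pics/crop0.png

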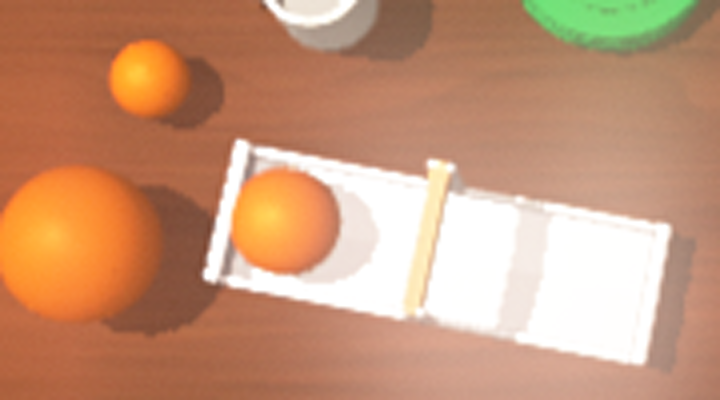

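The crop confirms it: the middle-sized orange lies in the trough against its left (+y) end wall, with the wooden bar at the caddy's middle. Next I move above the bar and refine the mat and orange measurements.

send_rows([
  [1,0.035,0.029,0,-0.15],
  [1,0.035,0.029,0,-0.15],
  [1,0.035,0.029,0,-0.149],
  [1,0.035,0.029,0,0],
  [1,0.035,0.029,0,0],
], grip_force=60)

```text
time: 0.6
tool_pos: [0.3023, -0.3663, 0.2265]
tool_rot: [-3.141, 0.0, -0.175]
contact_force: [1.5, -0.4, 0.5]
opening: 0.0919
grip_force: 0.0
```

send_rows([
  [1,0.035,0.029,0,0],
  [1,0.035,0.029,0,0],
  [1,0.035,0.029,0,0],
  [1,0.035,0.026,0,0],
  [1,0.008,0.046,0,0],
])

```text
time: 1.1
tool_pos: [0.4522, -0.2085, 0.2261]
tool_rot: [3.141, -0.001, -0.174]
contact_force: [0.7, 0.3, -0.3]
opening: 0.0915
grip_force: 0.0
```

```bash
sed -i 's/(4,200,110),(16,255,255)/(3,150,110),(18,255,255)/' h.py
python3 - <<'E'
from h import *
D={n:np.load(f'{n}0.npz') for n in('top','side')}
for n in D:
    p,d=D[n]['p'],D[n]['d']; c=calibration(n); W=cloud(c,d); h=cv2.cvtColor(p,cv2.COLOR_RGB2HSV)
    m=np.zeros(p.shape[:2],np.uint8); box=(slice(180,290),slice(375,475)) if n=='top' else (slice(155,210),slice(320,425))
    m[box]=((h[...,1]<60)&(h[...,2]>80))[box]*255
    m=cv2.morphologyEx(m,cv2.MORPH_OPEN,np.ones((3,3))); C=max(cv2.findContours(m,0,2)[0],key=cv2.contourArea)[:,0]
    print(n,'mat',cv2.minAreaRect(plane(c,C,.003)[:,:2].astype(np.float32)), np.median(W[...,2][m>0]))
    k,l,st,ce=cv2.connectedComponentsWithStats(orange_mask(p))
    for i in range(1,k):
        if st[i,4]>60:
            m=cv2.erode((l==i).astype(np.uint8),np.ones((3,3)))>0
            if m.sum()>30: print(n,'orange',ce[i].round(1),st[i].tolist(),sphere(W[m]).round(4),sphere(W[m],.042).round(4))
E
```

```text
top mat ((0.5048480033874512, -0.2539082169532776), (0.2014474868774414, 0.2418249398469925), 76.19351196289062) 0.004334166287634167
top orange [167.  250.7] [59, 95, 325, 305, 53932] [1.7355000e+00 4.3020000e+00 5.6190454e+03 5.6190451e+03] [0.435  0.5883 0.0064]
top orange [532.  239.3] [356, 97, 284, 268, 21996] [ 9.6640000e-01 -3.0893000e+00  2.4604096e+03  2.4604096e+03] [ 0.5783 -0.6538  0.0053]
top orange [239.8 219.8] [228, 208, 23, 25, 417] [0.5491 0.3247 0.0584 0.0391] [0.5496 0.3248 0.0546]
top orange [ 25.3 266.1] [0, 258, 50, 19, 583] [ 0.4183 -0.3867 -0.5065  1.7651] [ 0.4134  1.3713 -0.5079]
top orange [475.2 372.6] [441, 366, 58, 15, 435] [ 0.3889 -0.3937 -5.6179  5.6276] [ 0.0969 -0.3964 -0.0329]
side mat ((0.5054985880851746, -0.2517356276512146), (0.2072356641292572, 0.2421213984489441), 76.31697845458984) 0.003903458469745935
side orange [322.8 287.3] [296, 244, 51, 80, 2820] [0.4865 0.3834 0.9873 0.909 ] [0.5281 0.484  0.0768]
side orange [271.6 286.5] [260, 274, 24, 26, 493] [0.5326 0.8591 0.4083 0.5587] [0.6664 0.4259 0.0218]
```

send_rows([
  [1,0.008,0.046,0,-0.02],
  [1,0.008,0.046,0,0],
  [1,0.008,0.046,0,0],
  [1,0.008,0.046,0,0],
  [1,0.008,0.046,0,0],
])

```text
time: 1.6
tool_pos: [0.4892, 0.0231, 0.2266]
tool_rot: [3.141, 0.0, -0.194]
contact_force: [1.5, 0.6, 0.5]
opening: 0.0921
grip_force: 0.0
```

send_rows([
  [1,0.008,0.046,0,0],
  [1,0.008,0.046,0,0],
  [1,0.008,0.046,0,0],
  [1,0.008,0.045,0,0],
  [1,0,0,0,0],
])

```text
time: 2.1
tool_pos: [0.5212, 0.2092, 0.2259]
tool_rot: [-3.14, 0.001, -0.189]
contact_force: [0.2, -0.3, 0.2]
opening: 0.0919
grip_force: 0.0
```

Run:
```python
from h import *
s=observe(); print(s['time'],s['tool_pos'],s['tool_rot'],s['qpos'])
for n in('top','side'):
    p,d=read_camera(n); c=calibration(n); np.savez(f'{n}1.npz',p=p,d=d)
    im=p[...,::-1].copy()
    g=s['tool_pos']; q=proj(c,[g,g+[0,0,-.1]]); 
    W=cloud(c,d); m=(W[...,2]>.126)&(W[...,2]<.17)&(abs(W[...,0]-.526)<.08)&(abs(W[...,1]-.209)<.03); print(n,m.sum(),W[m].mean(0) if m.any() else 0)
    u,v=q.mean(0).astype(int); cv2.imwrite(f'pics/{n}1.png',cv2.resize(im[max(v-80,0):v+80,u-110:u+110],None,fx=3,fy=3)); 
a,b=cv2.imread('pics/top1.png'),cv2.imread('pics/side1.png')
```

```text
2.1 [0.52117951 0.20917067 0.22594898] [-3.14024993e+00  9.30711647e-04 -1.88866934e-01] [2.44275553e-01 4.09926994e-01 1.42257983e+00 1.66597638e-03
 1.30936737e+00 2.00350862e+00]
top 73 [0.48918844 0.21380835 0.15262974]
side 454 [0.52454071 0.21267996 0.14413845]
```

View pics/side1.png

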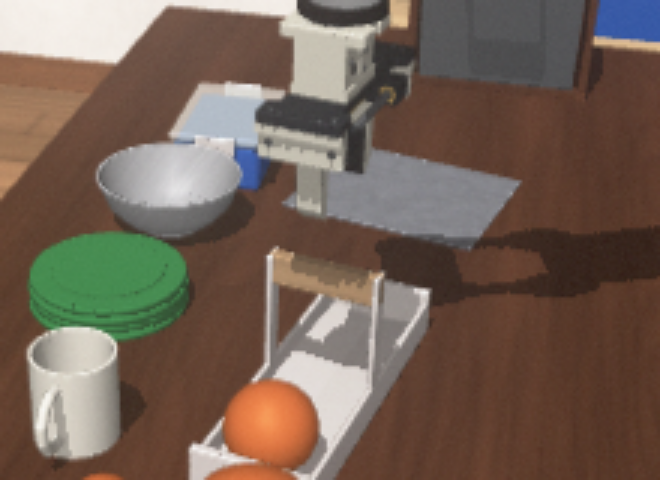

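The side view shows the gripper straight above the bar (crop about (325,275)), with its fingers clear on both sides and the orange still at the near end. I'll descend and grip.

send_rows([
  [1,0.005,0,-0.035,-0.007],
  [1,0,0,-0.035,0],
  [1,0,0,-0.025,0],
  [1,0,0,-0.01,0],
  [1,0,0,0,0],
])

```text
time: 2.7
tool_pos: [0.5258, 0.2029, 0.1207]
tool_rot: [3.14, 0.003, -0.203]
contact_force: [0.0, -0.0, 0.3]
opening: 0.0916
grip_force: 0.0
```

send_rows([
  [0,0,0,0,0],
  [0,0,0,0,0],
  [0,0,0,0,0],
  [0,0,0,0,0],
  [0,0,0,0,0],
], grip_force=60)

```text
time: 3.2
tool_pos: [0.5265, 0.2043, 0.1222]
tool_rot: [-3.141, -0.001, -0.201]
contact_force: [0.1, -0.3, -0.2]
opening: 0.0564
grip_force: 0.0
```

send_rows([
  [0,0,0,0,0],
  [0,0,0,0,0],
])

```text
time: 3.4
tool_pos: [0.5264, 0.2043, 0.1218]
tool_rot: [3.142, 0.0, -0.201]
contact_force: [0.3, -0.1, -0.3]
opening: 0.0402
grip_force: 0.0
```

send_rows([
  [0,0,0.004,0,0.005],
  [0,0,0,0,0],
  [0,0,0,0,0],
  [0,0,0,0,0],
  [0,0,0,0,0],
])

```text
time: 3.9
tool_pos: [0.5263, 0.208, 0.1217]
tool_rot: [3.141, 0.0, -0.196]
contact_force: [-0.9, -1.7, -0.7]
opening: 0.0135
grip_force: 60.0
```

send_rows([
  [0,0,0,0,0],
  [0,0,0,0,0],
])

```text
time: 4.1
tool_pos: [0.5263, 0.208, 0.1217]
tool_rot: [3.141, 0.0, -0.196]
contact_force: [-0.5, -0.1, 0.0]
opening: 0.0134
grip_force: 60.0
```

send_rows([
  [0,0,0,0.008,0],
  [0,0,0,0.016,0],
  [0,0,0,0.02,0],
  [0,0,0,0.02,0],
  [0,0,0,0.02,0],
])

```text
time: 4.6
tool_pos: [0.5257, 0.2081, 0.2058]
tool_rot: [3.14, 0.002, -0.196]
contact_force: [0.9, -1.1, -8.4]
opening: 0.0133
grip_force: 60.0
```

send_rows([
  [0,0,0,0.014,0],
  [0,0,0,0.007,0],
  [0,0,0,0,0],
])

```text
time: 4.9
tool_pos: [0.5265, 0.2083, 0.2272]
tool_rot: [-3.141, -0.001, -0.196]
contact_force: [-0.3, 0.2, -7.5]
opening: 0.0139
grip_force: 60.0
```

```bash
cat >> h.py <<'E'
def state(verbose=True,shots=('side',),yaw=-0.196,save=None):
    """caddy-frame y of orange from sphere fit; returns list of (t,y)"""
    out=[]
    for n in shots:
        s=observe(); p,d=read_camera(n); c=calibration(n); W=cloud(c,d)
        T=s['tool_pos']; yaw=s['tool_rot'][2]; ey=np.array([-np.sin(yaw),np.cos(yaw)]); ex=np.array([np.cos(yaw),np.sin(yaw)])
        r=W-np.array([T[0],T[1],T[2]-.121]); ly=r[...,:2]@ey; lx=r[...,:2]@ex
        m=(orange_mask(p)>0)&(abs(lx)<.05)&(abs(ly)<.165)&(r[...,2]>.02)&(r[...,2]<.115)
        k,l,st,ce=cv2.connectedComponentsWithStats(m.astype(np.uint8))
        i=1+st[1:,4].argmax(); m=cv2.erode((l==i).astype(np.uint8),np.ones((3,3)))>0
        cen=sphere(W[m],.042)-np.array([T[0],T[1],T[2]-.121])
        out.append((s['time'],cen[:2]@ey,cen[:2]@ex,cen[2])); 
        # tilt from end/side wall tops: white pixels; slope of rim z along y
        h=cv2.cvtColor(p,cv2.COLOR_RGB2HSV); w=(h[...,1]<50)&(h[...,2]>110)&(abs(ly)<.15)&(abs(abs(lx)-.052)<.012)&(r[...,2]>.0)&(r[...,2]<.075)
        sl=np.nan
        if w.sum()>50:
            yy,zz=ly[w],r[...,2][w]; b=np.round(yy/.02); P=[(yy[b==k].mean(),np.percentile(zz[b==k],90)) for k in np.unique(b) if (b==k).sum()>6]
            P=np.array(P); sl=np.polyfit(P[:,0],P[:,1],1)[0] if len(P)>4 else np.nan
        if verbose: print(n,'t%.2f'%s['time'],'T',T.round(4),'rot',s['tool_rot'].round(4),'orange y %.4f x %.4f z %.4f'%out[-1][1:],m.sum(),'rim slope %.4f'%sl)
        if save: cv2.imwrite(f'pics/{save}_{n}.png',p[...,::-1])
    return out
E
python3 - <<'E'
from h import *
state(shots=('side','top'),save='lift'); s=observe(); print(s['torque'],s['contact_force'],s['grip_force'])
E
```

```text
side t4.90 T [0.5265 0.2083 0.2272] rot [-3.1415e+00 -5.0000e-04 -1.9600e-01] orange y 0.1171 x 0.0001 z 0.0521 605 rim slope 0.0031Traceback (most recent call last):
  File "<stdin>", line 2, in <module>
  File "h.py", line 32, in state
    i=1+st[1:,4].argmax(); m=cv2.erode((l==i).astype(np.uint8),np.ones((3,3)))>0
        ~~~~~~~~~~~~~~~^^
ValueError: attempt to get argmax of an empty sequence
```

```bash
cat > sim.py <<'E'
import numpy as np
def sim(y,v,rows,mu=.105,tilt=0.,lag=.02,V0=0.,t_extra=0.,dt=.001,k=.71):
    """rows: caddy displacements (m, along caddy +y) per 0.1 s; first-order lag on linear interpolation. returns y,v (+trace)"""
    x=0.;cmd=0.;V=V0;x=-V0*lag;tr=[]
    r=list(rows)+[0.]*int(round(t_extra*10))
    for d in r:
        for i in range(int(.1/dt)):
            cmd+=d*dt/.1; Vn=(cmd-x)/lag; x+=Vn*dt; a=(Vn-V)/dt; V=Vn
            F=7*(y/1.8+tilt)-k*a
            if v==0 and abs(F)<=mu: acc=0
            else: acc=F-mu*np.sign(v if v else F)
            vn=v+acc*dt
            if v and vn*v<0 and abs(F)<=mu: vn=0.
            v=vn; y+=v*dt
            if y>.118: y=.118; v=min(v,0)
            if y<-.118: y=-.118; v=max(v,0)
        tr.append((y,v))
    return y,v,tr
E
python3 - <<'E'
from h import *; from sim import sim
d=np.load('top0.npz'); W=cloud(calibration('top'),d['d'])
b=W[200:310,480:640].reshape(-1,3); b=b[(b[:,2]>.03)&(b[:,2]<1)]; print('drawer y max',np.percentile(b[:,1],99.9),'z',b[:,2].max(),'x',b[:,0].min(),b[:,0].max())
for V in (.03,.035,.04,.045):
  for n in (1,2,3,4,5,6):
    rows=[V/2]+[V]*n+[V/2]
    print(V,n,'D',round(sum(rows),3),[tuple(np.round(sim(.118,0,rows,mu=m,t_extra=.1)[:2],3)) for m in(.07,.105,.14)])
E
```

```text
drawer y max -0.5316788170070051 z 0.25784749188130696 x 0.292357107851819 0.5525054105039042
0.03 1 D 0.06 [(np.float64(0.113), np.float64(0.171)), (np.float64(0.115), np.float64(0.174)), (np.float64(0.117), np.float64(0.176))]
0.03 2 D 0.09 [(np.float64(0.112), np.float64(0.208)), (np.float64(0.115), np.float64(0.214)), (np.float64(0.118), np.float64(0.0))]
0.03 3 D 0.12 [(np.float64(0.115), np.float64(0.247)), (np.float64(0.118), np.float64(0.0)), (np.float64(0.118), np.float64(0.0))]
0.03 4 D 0.15 [(np.float64(0.118), np.float64(0.0)), (np.float64(0.118), np.float64(0.0)), (np.float64(0.118), np.float64(0.0))]
0.03 5 D 0.18 [(np.float64(0.118), np.float64(0.0)), (np.float64(0.118), np.float64(0.0)), (np.float64(0.118), np.float64(0.0))]
0.03 6 D 0.21 [(np.float64(0.118), np.float64(0.0)), (np.float64(0.118), np.float64(0.0)), (np.float64(0.118), np.float64(0.0))]
0.035 1 D 0.07 [(np.float64(0.106), np.float64(0.168)), (np.float64(0.108), np.float64(0.171)), (np.float64(0.11), np.float64(0.174))]
0.035 2 D 0.105 [(np.float64(0.1), np.float64(0.197)), (np.float64(0.103), np.float64
[... 1507 characters left out ...]
p.float64(0.176))]
0.045 2 D 0.135 [(np.float64(0.076), np.float64(0.181)), (np.float64(0.079), np.float64(0.188)), (np.float64(0.083), np.float64(0.194))]
0.045 3 D 0.18 [(np.float64(0.062), np.float64(0.192)), (np.float64(0.068), np.float64(0.205)), (np.float64(0.074), np.float64(0.217))]
0.045 4 D 0.225 [(np.float64(0.051), np.float64(0.203)), (np.float64(0.06), np.float64(0.222)), (np.float64(0.068), np.float64(0.241))]
0.045 5 D 0.27 [(np.float64(0.041), np.float64(0.211)), (np.float64(0.053), np.float64(0.238)), (np.float64(0.066), np.float64(0.264))]
0.045 6 D 0.315 [(np.float64(0.032), np.float64(0.216)), (np.float64(0.049), np.float64(0.252)), (np.float64(0.065), np.float64(0.288))]
```

```bash
cat > opt.py <<'E'
import numpy as np; from sim import sim; from scipy.optimize import differential_evolution
def cost(r,full=False,V=.045,da=.024):
    r=np.round(r,3); rr=np.r_[-V,r,0]; dd=np.diff(rr)
    c=50*np.maximum(abs(dd)-da,0).sum()+.05*(np.diff(rr)**2).sum()
    D=np.cumsum(r)
    o=[]
    for mu,ti,lag in ((.105,0,.02),(.075,0,.02),(.135,0,.02),(.105,.004,.02),(.105,-.004,.02),(.105,0,.01),(.105,0,.04)):
        y,v,tr=sim(.118,0,r,mu,ti,lag,V0=-V/.1,t_extra=.1,dt=.002); o.append((y,v,y+.5*v))
    o=np.array(o); c+=(o[:,2]**2).mean()*20+ 5*o[0,2]**2*20+ (o[:,0]**2).mean()*2+.5*max(-D.min()-.14,0)+.3*max(D.max()-D.min()-.25,0)
    return (c,o,D) if full else c
if __name__=='__main__':
  for V,da in ((.045,.024),(.04,.02),(.03,.02)):
   for n in (6,8,10):
    R=differential_evolution(cost,[(-.045,.045)]*n,args=(False,V,da),maxiter=60,popsize=8,seed=1,workers=-1,updating='deferred',polish=False)
    c,o,D=cost(R.x,True,V,da); print('V',V,da,n,R.x.round(3).tolist(),'D',D.round(3).tolist()[-1],D.min().round(3),D.max().round(3),'c %.4f'%c); print(o.round(3).tolist())
E
time timeout 500 python3 opt.py
```

```text
V 0.045 0.024 6 [-0.021, -0.0, -0.006, -0.025, -0.021, 0.003] D -0.07 -0.073 -0.021 c 0.0080
[[0.041, -0.083, -0.001], [0.037, -0.094, -0.011], [0.044, -0.077, 0.005], [0.045, -0.071, 0.009], [0.037, -0.095, -0.011], [0.027, -0.101, -0.024], [0.056, -0.063, 0.025]]
V 0.045 0.024 8 [-0.021, -0.036, -0.03, -0.012, 0.01, 0.021, 0.037, 0.018] D -0.013 -0.099 -0.013 c 0.0098
[[0.006, -0.011, 0.0], [-0.001, -0.035, -0.019], [0.012, 0.001, 0.013], [0.015, 0.007, 0.018], [-0.004, -0.041, -0.024], [-0.011, -0.042, -0.032], [0.025, 0.009, 0.029]]
V 0.045 0.024 10 [-0.024, -0.037, -0.03, -0.021, -0.013, -0.006, 0.006, -0.018, -0.04, -0.017] D -0.2 -0.2 -0.024 c 0.0477
[[0.089, -0.179, -0.0], [0.089, -0.185, -0.004], [0.09, -0.173, 0.004], [0.09, -0.173, 0.003], [0.089, -0.185, -0.004], [0.086, -0.182, -0.005], [0.097, -0.154, 0.02]]
V 0.04 0.02 6 [-0.02, -0.018, -0.0, 0.006, 0.025, 0.02] D 0.013 -0.038 0.013 c 0.0128
[[0.017, -0.033, -0.0], [0.008, -0.062, -0.023], [0.025, -0.005, 0.023], [0.025, -0.007, 0.021], [0.009, -0.06, -0.021], [-0.002, -0.072, -0.038], [0.034, -0.011, 0.028]]
V 0.04 0.
[... 738 characters left out ...]
76, -0.142, 0.005], [0.073, -0.16, -0.007], [0.071, -0.153, -0.005], [0.082, -0.142, 0.011]]
V 0.03 0.02 8 [-0.01, 0.008, 0.019, 0.036, 0.027, 0.016, -0.002, 0.001] D 0.095 -0.01 0.096 c 0.0057
[[0.001, 0.0, 0.001], [-0.011, -0.015, -0.018], [0.011, 0.0, 0.011], [0.011, 0.008, 0.016], [-0.01, -0.012, -0.016], [-0.013, -0.009, -0.017], [0.018, 0.012, 0.024]]
V 0.03 0.02 10 [-0.011, -0.015, 0.002, -0.011, -0.031, -0.025, -0.044, -0.029, -0.009, 0.011] D -0.162 -0.173 -0.011 c 0.0268
[[0.059, -0.124, -0.003], [0.057, -0.138, -0.012], [0.062, -0.111, 0.006], [0.062, -0.112, 0.006], [0.057, -0.137, -0.012], [0.055, -0.129, -0.009], [0.07, -0.11, 0.015]]
real	2m52.000s
user	10m12.868s
sys	0m3.197s
```

```bash
cat > opt2.py <<'E'
import numpy as np; from sim import sim; from scipy.optimize import differential_evolution
def cost(r,full=False,V=.03,da=.018):
    r=np.round(r,3); rr=np.r_[-V,r,0]; dd=np.diff(rr)
    c=50*np.maximum(abs(dd)-da,0).sum()+.05*(dd**2).sum(); D=np.cumsum(r); o=[]
    for mu,ti,lag in ((.105,0,.012),(.075,0,.012),(.135,0,.012),(.105,.004,.012),(.105,-.004,.012),(.105,0,.005),(.105,0,.025)):
        y,v,tr=sim(.118,0,r,mu,ti,lag,V0=-V/.1,t_extra=.1,dt=.002); o.append((y,v,y+.5*v))
    o=np.array(o); c+=(o[:,2]**2).mean()*20+100*o[0,2]**2+(o[:,0]**2).mean()*4+5*max(D[-1]-.1,0)+5*max(.1-abs(D.min())-.1+0,0)
    return (c,o,D) if full else c
if __name__=='__main__':
  for n in (7,8,9):
   for s in (1,2):
    R=differential_evolution(cost,[(-.03,.045)]*n,maxiter=50,popsize=8,seed=s,workers=-1,updating='deferred',polish=False)
    c,o,D=cost(R.x,True); print(n,R.x.round(3).tolist(),'D',D.round(3).tolist(),'c %.4f'%c); print(o.round(3).tolist())
E
timeout 560 python3 opt2.py
```

```text
7 [-0.012, 0.004, 0.02, 0.035, 0.026, 0.008, -0.004] D [-0.012, -0.008, 0.012, 0.047, 0.073, 0.081, 0.077] c 0.0108
[[0.005, -0.008, 0.001], [-0.004, -0.025, -0.017], [0.014, 0.0, 0.014], [0.015, 0.002, 0.015], [-0.004, -0.023, -0.015], [-0.02, -0.049, -0.044], [0.02, 0.006, 0.023]]
7 [-0.012, -0.001, 0.013, 0.031, 0.037, 0.02, 0.002] D [-0.012, -0.013, -0.0, 0.031, 0.068, 0.088, 0.09] c 0.0122
[[0.002, 0.0, 0.002], [-0.009, -0.017, -0.018], [0.01, 0.006, 0.013], [0.011, 0.015, 0.018], [-0.008, -0.015, -0.016], [-0.025, -0.041, -0.045], [0.017, 0.021, 0.027]]
8 [-0.012, 0.004, 0.02, 0.029, 0.029, 0.013, -0.005, -0.003] D [-0.012, -0.008, 0.012, 0.041, 0.07, 0.083, 0.078, 0.075] c 0.0121
[[0.005, -0.009, 0.001], [-0.005, -0.023, -0.017], [0.016, 0.0, 0.016], [0.017, 0.004, 0.019], [-0.005, -0.022, -0.016], [-0.022, -0.043, -0.044], [0.023, 0.007, 0.027]]
8 [-0.012, 0.006, 0.018, 0.034, 0.023, 0.013, -0.002, -0.004] D [-0.012, -0.006, 0.012, 0.046, 0.069, 0.082, 0.08, 0.076] c 0.0129
[[0.004, -0.011, -0.002], [-0.006, -0.023, -0.018], [0.015, 0.0, 0.015], [0.016, 0.002, 0.017], [-0.006, -0.022, -0.017], [-0.024, -0.047, -0.048], [0.022, 0.006, 0.025]]
9 [-0.012, 0.004, 0.019, 0.036, 0.025, 0.012, -0.004, 0.0, -0.003] D [-0.012, -0.008, 0.011, 0.047, 0.072, 0.084, 0.08, 0.08, 0.077] c 0.0136
[[0.003, -0.006, -0.0], [-0.009, -0.017, -0.017], [0.014, 0.0, 0.014], [0.015, 0.0, 0.015], [-0.008, -0.016, -0.016], [-0.03, -0.049, -0.054], [0.021, 0.0, 0.021]]
9 [-0.018, -0.009, -0.013, -0.008, -0.018, -0.03, -0.03, -0.03, -0.012] D [-0.018, -0.027, -0.04, -0.048, -0.066, -0.096, -0.126, -0.156, -0.168] c 0.2621
[[0.097, -0.108, 0.043], [0.096, -0.114, 0.039], [0.098, -0.101, 0.047], [0.098, -0.102, 0.047], [0.096, -0.113, 0.04], [0.095, -0.108, 0.041], [0.1, -0.105, 0.047]]
```

Run:
```python
from sim import sim; import numpy as np
r=[-0.012,0.004,0.02,0.035,0.026,0.008,-0.004]
r2=[-0.01,0.008,0.019,0.036,0.027,0.016,-0.002,0.001]
for rr in (r,r2):
  for dt in (.002,.0005):
    print(dt,[(l,*np.round(sim(.118,0,rr,.105,0,l,V0=-.3,t_extra=.1,dt=dt)[:2],3)) for l in (.005,.008,.012,.02,.04)])
  print(np.round(sim(.118,0,rr,.105,0,.01,V0=-.3,t_extra=.1,dt=.0005)[2],3).tolist())
```

```text
0.002 [(0.005, np.float64(-0.02), np.float64(-0.049)), (0.008, np.float64(-0.004), np.float64(-0.019)), (0.012, np.float64(0.005), np.float64(-0.008)), (0.02, np.float64(0.016), np.float64(0.0)), (0.04, np.float64(0.032), np.float64(0.03))]
0.0005 [(0.005, np.float64(0.008), np.float64(-0.003)), (0.008, np.float64(0.013), np.float64(0.0)), (0.012, np.float64(0.017), np.float64(0.0)), (0.02, np.float64(0.023), np.float64(0.012)), (0.04, np.float64(0.036), np.float64(0.039))]
[[0.109, -0.078], [0.093, -0.141], [0.071, -0.212], [0.042, -0.286], [0.02, -0.2], [0.013, -0.056], [0.015, 0.027], [0.015, 0.0]]
0.002 [(0.005, np.float64(-0.037), np.float64(-0.059)), (0.008, np.float64(-0.02), np.float64(-0.022)), (0.012, np.float64(-0.008), np.float64(0.0)), (0.02, np.float64(0.001), np.float64(0.0)), (0.04, np.float64(0.018), np.float64(0.012))]
0.0005 [(0.005, np.float64(-0.007), np.float64(0.0)), (0.008, np.float64(-0.003), np.float64(0.0)), (0.012, np.float64(0.001), np.float64(0.0)), (0.02, np.float64(0.008), np.float64(0.0)), (0.04, np.float64(0.022), np.float64(0.021))]
[[0.108, -0.091], [0.089, -0.17], [0.067, -0.207], [0.037, -0.297], [0.015, -0.213], [0.001, -0.121], [0.001, 0.002], [-0.001, -0.009], [-0.001, 0.0]]
```

send_rows([
  [0,0.002,-0.015,0,0],
  [0,0.002,-0.03,0,0],
  [0,0.002,-0.03,0,0],
  [0,0.002,-0.03,0,0],
  [0,0.002,-0.03,0,0],
])

```text
time: 5.5
tool_pos: [0.5359, 0.0714, 0.2258]
tool_rot: [3.141, 0.002, -0.196]
contact_force: [0.4, 0.2, -7.4]
opening: 0.0134
grip_force: 60.0
```

send_rows([
  [0,0.002,-0.03,0,0],
  [0,0.001,-0.03,0,0],
  [0,0,-0.03,0,0],
  [0,-0.002,-0.03,0,0],
  [0,-0.004,-0.03,0,0],
])

```text
time: 6.0
tool_pos: [0.5328, -0.0787, 0.2258]
tool_rot: [3.141, 0.001, -0.196]
contact_force: [-0.6, -0.7, -7.5]
opening: 0.0136
grip_force: 60.0
```

send_rows([
  [0,-0.0059,-0.0294,0,0],
  [0,-0.0059,-0.0294,0,0],
  [0,-0.0059,-0.0294,0,0],
  [0,-0.0059,-0.0294,0,0],
  [0,-0.0059,-0.0294,0,0],
])

```text
time: 6.5
tool_pos: [0.5029, -0.2255, 0.2259]
tool_rot: [3.142, 0.001, -0.197]
contact_force: [1.2, 0.2, -6.7]
opening: 0.0138
grip_force: 60.0
```

send_rows([
  [0,-0.0059,-0.0294,0,0],
  [0,-0.0059,-0.0294,0,0],
  [0,-0.0059,-0.0294,0,0],
  [0,-0.002,-0.0098,0,0],
  [0,0.0016,0.0078,0,0],
])

```text
time: 7.0
tool_pos: [0.4846, -0.3166, 0.2256]
tool_rot: [3.141, 0.001, -0.2]
contact_force: [0.2, -1.0, -7.7]
opening: 0.014
grip_force: 60.0
```

send_rows([
  [0,0.0037,0.0186,0,0],
  [0,0.007,0.0353,0,0],
  [0,0.0053,0.0265,0,0],
  [0,0.0031,0.0157,0,0],
  [0,-0.0004,-0.002,0,0],
])

```text
time: 7.5
tool_pos: [0.505, -0.216, 0.2269]
tool_rot: [-3.14, 0.0, -0.192]
contact_force: [-0.4, 0.2, -8.2]
opening: 0.0136
grip_force: 60.0
```

Run:
```python
from h import *
o=np.array(state(shots=('side',)*3,save='s1')); f=np.polyfit(o[:,0]-o[-1,0],o[:,1],1); print('v %.3f y now %.4f'%(f[0],f[1]), observe()['torque'])
```

```text
side t7.50 T [ 0.505  -0.216   0.2269] rot [-3.1402e+00  4.0000e-04 -1.9170e-01] orange y 0.0158 x 0.0004 z 0.0578 295 rim slope 0.0088
side t7.55 T [ 0.5048 -0.2181  0.2269] rot [ 3.1413 -0.     -0.1929] orange y 0.0196 x 0.0007 z 0.0573 289 rim slope 0.0046
side t7.60 T [ 0.5047 -0.2191  0.2269] rot [ 3.141e+00 -2.000e-04 -1.944e-01] orange y 0.0219 x 0.0010 z 0.0573 293 rim slope 0.0009
v 0.061 y now 0.0222 [-0.13015542  0.02672259  0.02326003]
```

The orange is near the middle (y ≈ 22 mm) and drifting outward at about 0.045 m/s. I'll work out a short corrective shift.

Run:
```python
from sim import sim; import numpy as np
for rr in ([.02,.02],[.015,.025,.01],[.02,.03,.01],[.02,.035,.015],[.025,.035,.02],[.02,.03,.02,.01]):
  print(rr,sum(rr),[tuple(np.round(sim(.024,v,rr,mu,0,.01,t_extra=.3,dt=.0005)[:2],3)) for v,mu in ((.045,.105),(.03,.105),(.06,.105),(.045,.075),(.045,.135))])
```

```text
[0.02, 0.02] 0.04 [(np.float64(0.03), np.float64(0.07)), (np.float64(0.021), np.float64(0.048)), (np.float64(0.038), np.float64(0.092)), (np.float64(0.029), np.float64(0.072)), (np.float64(0.031), np.float64(0.069))]
[0.015, 0.025, 0.01] 0.05 [(np.float64(0.03), np.float64(0.069)), (np.float64(0.023), np.float64(0.056)), (np.float64(0.04), np.float64(0.092)), (np.float64(0.029), np.float64(0.073)), (np.float64(0.031), np.float64(0.064))]
[0.02, 0.03, 0.01] 0.06 [(np.float64(0.02), np.float64(0.055)), (np.float64(0.015), np.float64(0.047)), (np.float64(0.03), np.float64(0.078)), (np.float64(0.02), np.float64(0.061)), (np.float64(0.021), np.float64(0.051))]
[0.02, 0.035, 0.015] 0.07 [(np.float64(0.016), np.float64(0.062)), (np.float64(0.006), np.float64(0.037)), (np.float64(0.027), np.float64(0.088)), (np.float64(0.013), np.float64(0.059)), (np.float64(0.02), np.float64(0.065))]
[0.025, 0.035, 0.02] 0.08 [(np.float64(0.007), np.float64(0.049)), (np.float64(-0.004), np.float64(0.024)), (np.float64(0.018), np.float64(0.075)), (np.float64(0.003), np.float64(0.046)), (np.float64(0.01), np.float64(0.052))]
[0.02, 0.03, 0.02, 0.01] 0.08 [(np.float64(0.016), np.float64(0.054)), (np.float64(0.006), np.float64(0.038)), (np.float64(0.029), np.float64(0.084)), (np.float64(0.012), np.float64(0.054)), (np.float64(0.019), np.float64(0.055))]
```

Run:
```python
from sim import sim; import numpy as np
for rr in ([.025,.04,.02],[.03,.04,.02],[.03,.045,.02],[.03,.045,.025]):
  print(rr,round(sum(rr),3),[tuple(np.round(sim(.024,v,rr,mu,0,.01,t_extra=.2,dt=.0005)[:2],3)) for v,mu in ((.045,.105),(.03,.105),(.06,.105),(.045,.075),(.045,.135))])
```

```text
[0.025, 0.04, 0.02] 0.085 [(np.float64(-0.003), np.float64(0.053)), (np.float64(-0.012), np.float64(0.031)), (np.float64(0.005), np.float64(0.075)), (np.float64(-0.006), np.float64(0.048)), (np.float64(-0.0), np.float64(0.058))]
[0.03, 0.04, 0.02] 0.09 [(np.float64(-0.008), np.float64(0.047)), (np.float64(-0.017), np.float64(0.025)), (np.float64(0.001), np.float64(0.069)), (np.float64(-0.011), np.float64(0.041)), (np.float64(-0.005), np.float64(0.052))]
[0.03, 0.045, 0.02] 0.095 [(np.float64(-0.012), np.float64(0.042)), (np.float64(-0.021), np.float64(0.02)), (np.float64(-0.004), np.float64(0.064)), (np.float64(-0.015), np.float64(0.036)), (np.float64(-0.01), np.float64(0.047))]
[0.03, 0.045, 0.025] 0.1 [(np.float64(-0.016), np.float64(0.039)), (np.float64(-0.025), np.float64(0.017)), (np.float64(-0.008), np.float64(0.061)), (np.float64(-0.019), np.float64(0.033)), (np.float64(-0.013), np.float64(0.044))]
```

send_rows([
  [0,0.0059,0.0294,0,0],
  [0,0.0078,0.0392,0,0],
  [0,0.0039,0.0196,0,0],
])

```text
time: 7.95
tool_pos: [0.5222, -0.13, 0.2266]
tool_rot: [-3.14, 0.001, -0.197]
contact_force: [-0.3, 0.3, -7.2]
opening: 0.014
grip_force: 60.0
```

```bash
cat > look.py <<'E'
from h import *; import sys
o=np.array(state(shots=('side',)*int(sys.argv[1]))); f=np.polyfit(o[:,0]-o[-1,0],o[:,1],1); print('v %.3f y now %.4f dcm %.3f'%(f[0],f[1],f[1]+.5*f[0])); m=np.array([.505,-.253]); s=observe(); d=s['tool_pos'][:2]-m; print('mat off X %.4f lat %.4f'%(d@[.195,.981],d@[.981,-.195]))
E
python3 look.py 3
```

```text
side t7.95 T [ 0.5222 -0.13    0.2266] rot [-3.1403e+00  5.0000e-04 -1.9670e-01] orange y -0.0197 x 0.0013 z 0.0567 267 rim slope 0.0082
side t8.00 T [ 0.5226 -0.1277  0.2267] rot [-3.1386e+00  5.0000e-04 -1.9500e-01] orange y -0.0176 x 0.0003 z 0.0566 276 rim slope 0.0069
side t8.05 T [ 0.5224 -0.1297  0.2267] rot [-3.1405e+00  3.0000e-04 -1.9420e-01] orange y -0.0130 x 0.0001 z 0.0566 282 rim slope 0.0024
v 0.067 y now -0.0134 dcm 0.020
mat off X 0.1228 lat -0.0068
```

send_rows([
  [0,0,0,0,0],
  [0,0,0,0,0],
])

```text
time: 8.3
tool_pos: [0.522, -0.1329, 0.2267]
tool_rot: [3.141, 0.0, -0.198]
contact_force: [0.0, 0.5, -7.7]
opening: 0.0137
grip_force: 60.0
```

```bash
python3 look.py 3
```

```text
side t8.30 T [ 0.522  -0.1329  0.2267] rot [ 3.1411e+00  1.0000e-04 -1.9770e-01] orange y 0.0020 x 0.0009 z 0.0564 311 rim slope 0.0060
side t8.35 T [ 0.522  -0.1328  0.2267] rot [ 3.1412  0.     -0.1977] orange y 0.0030 x 0.0008 z 0.0573 310 rim slope 0.0051
side t8.40 T [ 0.522  -0.1327  0.2267] rot [ 3.1413e+00  1.0000e-04 -1.9760e-01] orange y 0.0046 x 0.0008 z 0.0569 309 rim slope 0.0056
v 0.026 y now 0.0045 dcm 0.018
mat off X 0.1215 lat -0.0068
```

send_rows([
  [0,0,0,0,0],
  [0,0,0,0,0],
  [0,0,0,0,0],
])

```text
time: 8.75
tool_pos: [0.5221, -0.1318, 0.2268]
tool_rot: [3.141, -0.0, -0.196]
contact_force: [-0.9, 0.6, -7.2]
opening: 0.0133
grip_force: 60.0
```

```bash
python3 look.py 3
```

```text
side t8.75 T [ 0.5221 -0.1318  0.2268] rot [ 3.1415 -0.     -0.1963] orange y 0.0094 x 0.0005 z 0.0571 320 rim slope 0.0009
side t8.80 T [ 0.5221 -0.1318  0.2268] rot [ 3.1414 -0.     -0.1962] orange y 0.0093 x 0.0007 z 0.0568 310 rim slope 0.0060
side t8.85 T [ 0.5221 -0.1317  0.2268] rot [ 3.1415e+00 -1.0000e-04 -1.9620e-01] orange y 0.0093 x 0.0006 z 0.0569 327 rim slope 0.0055
v -0.001 y now 0.0093 dcm 0.009
mat off X 0.1224 lat -0.0069
```

The orange is at rest at y = 9 mm. I'll carry the caddy back over the mat slowly, with accelerations well below what the rolling resistance can hold.

send_rows([
  [0,-0.0001,-0.0003,0,0],
  [0,-0.0001,-0.0006,0,0],
  [0,-0.0002,-0.0009,0,0],
  [0,-0.0002,-0.0012,0,0],
  [0,-0.0003,-0.0015,0,0],
])

```text
time: 9.4
tool_pos: [0.5212, -0.1363, 0.2268]
tool_rot: [3.142, 0.0, -0.196]
contact_force: [-0.1, 0.2, -7.3]
opening: 0.0137
grip_force: 60.0
```

send_rows([
  [0,-0.0004,-0.0018,0,0],
  [0,-0.0004,-0.0021,0,0],
  [0,-0.0005,-0.0024,0,0],
  [0,-0.0005,-0.0027,0,0],
  [0,-0.0006,-0.003,0,0],
])

```text
time: 9.9
tool_pos: [0.5188, -0.1485, 0.2268]
tool_rot: [3.141, -0.0, -0.196]
contact_force: [0.6, -0.1, -7.6]
opening: 0.0134
grip_force: 60.0
```

send_rows([
  [0,-0.0006,-0.003,0,0],
  [0,-0.0006,-0.003,0,0],
  [0,-0.0006,-0.003,0,0],
  [0,-0.0006,-0.003,0,0],
  [0,-0.0006,-0.003,0,0],
])

```text
time: 10.4
tool_pos: [0.5158, -0.1634, 0.2268]
tool_rot: [3.141, 0.0, -0.196]
contact_force: [0.4, -0.1, -7.8]
opening: 0.0138
grip_force: 60.0
```

send_rows([
  [0,-0.0005,-0.0027,0,0],
  [0,-0.0005,-0.0024,0,0],
  [0,-0.0004,-0.0021,0,0],
  [0,-0.0004,-0.0018,0,0],
  [0,-0.0003,-0.0015,0,0],
])

```text
time: 10.9
tool_pos: [0.5137, -0.1738, 0.2268]
tool_rot: [3.142, 0.0, -0.196]
contact_force: [-0.6, 0.3, -7.2]
opening: 0.0134
grip_force: 60.0
```

send_rows([
  [0,-0.0002,-0.0012,0,0],
  [0,-0.0002,-0.0009,0,0],
  [0,-0.0001,-0.0006,0,0],
  [0,-0.0001,-0.0003,0,0],
])

```text
time: 11.3
tool_pos: [0.5131, -0.1767, 0.2268]
tool_rot: [3.141, 0.0, -0.196]
contact_force: [-0.4, 0.0, -7.7]
opening: 0.0134
grip_force: 60.0
```

```bash
python3 look.py 3
```

```text
side t11.30 T [ 0.5131 -0.1767  0.2268] rot [ 3.1415  0.     -0.1962] orange y 0.0096 x 0.0014 z 0.0571 298 rim slope -0.0001
side t11.35 T [ 0.5131 -0.1768  0.2268] rot [ 3.1415 -0.     -0.1962] orange y 0.0089 x 0.0005 z 0.0569 286 rim slope -0.0015
side t11.40 T [ 0.5131 -0.1767  0.2268] rot [ 3.1416  0.     -0.1962] orange y 0.0093 x 0.0007 z 0.0566 298 rim slope 0.0056
v -0.003 y now 0.0091 dcm 0.007
mat off X 0.0765 lat -0.0069
```

The orange didn't move at all. Second leg.

send_rows([
  [0,-0.0001,-0.0003,0,0],
  [0,-0.0001,-0.0006,0,0],
  [0,-0.0002,-0.0009,0,0],
  [0,-0.0002,-0.0012,0,0],
  [0,-0.0003,-0.0015,0,0],
])

```text
time: 11.95
tool_pos: [0.5122, -0.1813, 0.2268]
tool_rot: [3.141, 0.0, -0.196]
contact_force: [0.7, -0.5, -7.1]
opening: 0.0136
grip_force: 60.0
```

send_rows([
  [0,-0.0004,-0.0018,0,0],
  [0,-0.0004,-0.0021,0,0],
  [0,-0.0005,-0.0024,0,0],
  [0,-0.0005,-0.0027,0,0],
  [0,-0.0005,-0.003,0,0],
])

```text
time: 12.45
tool_pos: [0.5099, -0.1934, 0.2268]
tool_rot: [3.142, -0.0, -0.196]
contact_force: [0.4, 0.6, -8.1]
opening: 0.0138
grip_force: 60.0
```

send_rows([
  [0,-0.0005,-0.003,0,0],
  [0,-0.0005,-0.003,0,0],
  [0,-0.0005,-0.003,0,0],
  [0,-0.0005,-0.003,0,0],
  [0,-0.0005,-0.003,0,0],
])

```text
time: 12.95
tool_pos: [0.5074, -0.2085, 0.2267]
tool_rot: [3.142, 0.0, -0.196]
contact_force: [-0.1, -0.0, -7.9]
opening: 0.0135
grip_force: 60.0
```

send_rows([
  [0,-0.0005,-0.003,0,0],
  [0,-0.0005,-0.003,0,0],
  [0,-0.0005,-0.003,0,0],
  [0,-0.0005,-0.003,0,0],
  [0,-0.0005,-0.003,0,0],
])

```text
time: 13.45
tool_pos: [0.5049, -0.2235, 0.2267]
tool_rot: [3.142, 0.0, -0.196]
contact_force: [0.9, 0.2, -7.2]
opening: 0.0137
grip_force: 60.0
```

send_rows([
  [0,-0.0004,-0.0027,0,0],
  [0,-0.0004,-0.0024,0,0],
  [0,-0.0004,-0.0021,0,0],
  [0,-0.0003,-0.0018,0,0],
  [0,-0.0003,-0.0015,0,0],
])

```text
time: 13.95
tool_pos: [0.5031, -0.2338, 0.2268]
tool_rot: [3.142, -0.0, -0.196]
contact_force: [0.2, 1.0, -7.2]
opening: 0.0138
grip_force: 60.0
```

send_rows([
  [0,-0.0002,-0.0012,0,0],
  [0,-0.0002,-0.0009,0,0],
  [0,-0.0001,-0.0006,0,0],
  [0,-0.0001,-0.0003,0,0],
])

```text
time: 14.35
tool_pos: [0.5025, -0.2367, 0.2268]
tool_rot: [3.142, -0.0, -0.196]
contact_force: [0.9, -0.8, -6.5]
opening: 0.0134
grip_force: 60.0
```

```bash
python3 look.py 2
```

```text
side t14.35 T [ 0.5025 -0.2367  0.2268] rot [ 3.1415 -0.     -0.1961] orange y 0.0090 x 0.0010 z 0.0579 263 rim slope 0.0069
side t14.40 T [ 0.5025 -0.2367  0.2268] rot [ 3.1415  0.     -0.1962] orange y 0.0092 x 0.0012 z 0.0569 256 rim slope 0.0027
v 0.005 y now 0.0092 dcm 0.012
mat off X 0.0155 lat -0.0056
```

Over the mat's middle, orange at rest at y = 9 mm. Now hold for more than 7 s.

send_rows([
  [0,0,0,0,0],
  [0,0,0,0,0],
  [0,0,0,0,0],
  [0,0,0,0,0],
  [0,0,0,0,0],
])

```text
time: 14.95
tool_pos: [0.5025, -0.2367, 0.2267]
tool_rot: [3.142, 0.0, -0.196]
contact_force: [-0.3, -0.1, -6.8]
opening: 0.0134
grip_force: 60.0
```

send_rows([
  [0,0,0,0,0],
  [0,0,0,0,0],
  [0,0,0,0,0],
  [0,0,0,0,0],
  [0,0,0,0,0],
])

```text
time: 15.45
tool_pos: [0.5025, -0.2367, 0.2268]
tool_rot: [3.142, 0.0, -0.196]
contact_force: [-0.4, -0.3, -7.7]
opening: 0.0137
grip_force: 60.0
```

send_rows([
  [0,0,0,0,0],
  [0,0,0,0,0],
  [0,0,0,0,0],
  [0,0,0,0,0],
  [0,0,0,0,0],
])

```text
time: 15.95
tool_pos: [0.5025, -0.2367, 0.2268]
tool_rot: [3.141, -0.0, -0.196]
contact_force: [0.7, -0.8, -6.9]
opening: 0.0135
grip_force: 60.0
```

send_rows([
  [0,0,0,0,0],
  [0,0,0,0,0],
  [0,0,0,0,0],
  [0,0,0,0,0],
  [0,0,0,0,0],
])

```text
time: 16.45
tool_pos: [0.5025, -0.2367, 0.2268]
tool_rot: [3.141, 0.0, -0.196]
contact_force: [-1.1, -0.3, -7.4]
opening: 0.0137
grip_force: 60.0
```

send_rows([
  [0,0,0,0,0],
  [0,0,0,0,0],
  [0,0,0,0,0],
  [0,0,0,0,0],
  [0,0,0,0,0],
])

```text
time: 16.95
tool_pos: [0.5025, -0.2367, 0.2267]
tool_rot: [3.142, 0.0, -0.196]
contact_force: [-0.2, -0.7, -7.2]
opening: 0.0136
grip_force: 60.0
```

send_rows([
  [0,0,0,0,0],
  [0,0,0,0,0],
  [0,0,0,0,0],
  [0,0,0,0,0],
  [0,0,0,0,0],
])

```text
time: 17.45
tool_pos: [0.5025, -0.2367, 0.2268]
tool_rot: [3.141, -0.0, -0.196]
contact_force: [0.4, -0.4, -6.7]
opening: 0.0135
grip_force: 60.0
```

send_rows([
  [0,0,0,0,0],
  [0,0,0,0,0],
  [0,0,0,0,0],
  [0,0,0,0,0],
  [0,0,0,0,0],
])

```text
time: 17.95
tool_pos: [0.5025, -0.2367, 0.2268]
tool_rot: [3.141, 0.0, -0.196]
contact_force: [1.0, -0.4, -6.9]
opening: 0.0137
grip_force: 60.0
```

```bash
python3 look.py 2
```

```text
side t17.95 T [ 0.5025 -0.2367  0.2268] rot [ 3.1415  0.     -0.1961] orange y 0.0090 x 0.0008 z 0.0579 274 rim slope 0.0036
side t18.00 T [ 0.5025 -0.2367  0.2267] rot [ 3.1415  0.     -0.1962] orange y 0.0093 x 0.0009 z 0.0571 258 rim slope 0.0081
v 0.005 y now 0.0093 dcm 0.012
mat off X 0.0155 lat -0.0056
```

send_rows([
  [0,0,0,0,0],
  [0,0,0,0,0],
  [0,0,0,0,0],
  [0,0,0,0,0],
  [0,0,0,0,0],
])

```text
time: 18.55
tool_pos: [0.5025, -0.2367, 0.2268]
tool_rot: [3.141, 0.0, -0.196]
contact_force: [-1.1, -0.4, -7.1]
opening: 0.0137
grip_force: 60.0
```

send_rows([
  [0,0,0,0,0],
  [0,0,0,0,0],
  [0,0,0,0,0],
  [0,0,0,0,0],
  [0,0,0,0,0],
])

```text
time: 19.05
tool_pos: [0.5025, -0.2367, 0.2267]
tool_rot: [3.142, 0.0, -0.196]
contact_force: [0.8, 0.3, -7.3]
opening: 0.0134
grip_force: 60.0
```

send_rows([
  [0,0,0,0,0],
  [0,0,0,0,0],
  [0,0,0,0,0],
  [0,0,0,0,0],
  [0,0,0,0,0],
])

```text
time: 19.55
tool_pos: [0.5025, -0.2367, 0.2268]
tool_rot: [3.142, 0.0, -0.196]
contact_force: [1.0, -0.1, -7.8]
opening: 0.0135
grip_force: 60.0
```

send_rows([
  [0,0,0,0,0],
  [0,0,0,0,0],
  [0,0,0,0,0],
  [0,0,0,0,0],
  [0,0,0,0,0],
])

```text
time: 20.05
tool_pos: [0.5025, -0.2367, 0.2268]
tool_rot: [3.141, 0.0, -0.196]
contact_force: [0.9, 0.3, -8.1]
opening: 0.0139
grip_force: 60.0
```

send_rows([
  [0,0,0,0,0],
  [0,0,0,0,0],
  [0,0,0,0,0],
  [0,0,0,0,0],
  [0,0,0,0,0],
])

```text
time: 20.55
tool_pos: [0.5025, -0.2367, 0.2267]
tool_rot: [3.141, 0.0, -0.196]
contact_force: [-0.4, -0.5, -6.6]
opening: 0.0138
grip_force: 60.0
```

send_rows([
  [0,0,0,0,0],
  [0,0,0,0,0],
  [0,0,0,0,0],
  [0,0,0,0,0],
  [0,0,0,0,0],
])

```text
time: 21.05
tool_pos: [0.5025, -0.2367, 0.2267]
tool_rot: [3.141, 0.0, -0.196]
contact_force: [-0.0, -0.5, -7.2]
opening: 0.0139
grip_force: 60.0
```

send_rows([
  [0,0,0,0,0],
  [0,0,0,0,0],
  [0,0,0,0,0],
  [0,0,0,0,0],
  [0,0,0,0,0],
])

```text
time: 21.55
tool_pos: [0.5025, -0.2367, 0.2268]
tool_rot: [3.142, -0.0, -0.196]
contact_force: [0.2, 0.3, -6.4]
opening: 0.0136
grip_force: 60.0
```

Run:
```python
from h import *
state(shots=('side',),save='end')
```

```text
side t21.55 T [ 0.5025 -0.2367  0.2268] rot [ 3.1415 -0.     -0.1962] orange y 0.0092 x 0.0007 z 0.0568 242 rim slope 0.0104
```

View pics/end_side.png

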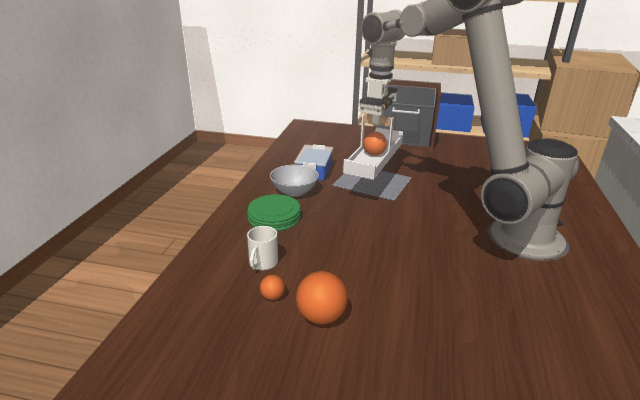

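The caddy hangs level over the mat with the orange under the handle at (374,143), held for 7 s. The other tableware hasn't moved. I'm handing in.

```bash
python3 -c "
from cell import hand_in; print(hand_in())"
```

```text
the job is handed in; nothing more can be done
None
```

The job is handed in, though no verdict came back: the caddy was held level about 0.1 m up and about 16 mm from the mat's centre, with the orange resting 9 mm from the caddy's middle for over 7 s and the other tableware untouched.

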